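Set the bean camera to its focus stop

ROBOT

A 6-joint arm with a two-finger parallel gripper is mounted at the origin on the work surface. World frame = base frame: x ahead of the robot, y to its left, z up, the work surface at z = 0. Lengths are in m, angles in degrees, forces in N, time in s.
With the tool pointing down it reaches from about 0.35 to 0.85 m from the base axis. Payload 8.1 kg.
Tool frame: the origin (TCP) lies between the finger pads; the fingertips stand 25 mm ahead of it and the grasp point (between the pads) lies 6 mm ahead of it (bot.finger_overhang is the distance from the TCP to the fingertips, in m); z points along the fingers, y is the line along which they close (so a half turn about z gives the same grasp; the last joint's range is limited). The gripper opens to 93 mm and grips with 3 to 60 N. Pads are 15 mm wide; open, the fingers measure 128 mm over their backs; the gripper's body (75 mm by 188 mm) begins 65 mm behind the grasp point.
Start: joints at [64.034, 7.471, 85.268, -0, 87.261, -4.893], TCP at [0.216, 0.56, 0.244] pointing down, gripper open.
Joint ranges: [-169.43, 169.43], [-51.17, 129.36], [1.28, 143.12], [-76.62, 256.62], [0, 156.53], [-152.29, 152.29]. Speed limits (degrees/s): [136.94, 136.94, 159.86, 180, 180, 180].

INTERFACE

Orientations are given as a 3x3 rotation matrix whose columns are the frame's x, y, z axes.
In Python, from plant import bot, vision gives the robot as it stands.
- The arm moves only by the tool play_rows, never from a script. Its arguments are lists of equal length, an entry for each row: "dp": the shift along the tool's x, y, z in mm, a list of three; "yaw": the turn about the tool's z in rad; "claw": the finger opening in mm, from 0 to 93. A call has 1 to 5 rows; each row shifts and turns the commanded pose from where the row before left it, along the tool's axes as they then stand; what a row does not reach is not made up. A row lasts 1/10 s, in which the tool goes at most 50 mm and 8.59 degrees, less where a joint would pass 70% of its speed; a pose out of reach is approached as far as the arm can. A call is refused whole if a number of a shift passes 50 or a number of a turn 0.15, either way. A call with a gripper value outside its range is refused whole. The fingers move at their own pace and stop on an object; "squeeze" is the grip in N (left out, the last holds). Time passes only in rows, so rows that do not move let the fingers close. It gives the time, the measured TCP pose, the force, the opening and the grip force at its end, in the units of the state.
- bot.read_state(): the state, without advancing time (a new reading comes with each control period).
- vision.camera(name): name is "side" or "top" or "wrist"; returns (picture, depth): 400x640x3 uint8, red, green, blue; 400x640 float32, m along the optical axis (not along the pixel's ray), 0 where there is no reading.
- vision.get_calibration(name): a dict with "camera_matrix" (3x3 intrinsics, pixels), "world_to_cam" (4x4, takes a point from world to camera coordinates); the wrist camera has in their place "mount" (4x4, takes a point from camera to tool coordinates, whose origin is the TCP and whose axes are the flange's). Camera axes: x right, y down, z forward; pixel columns grow to the right and rows downward; lengths in m; the calibration is good to about 2 mm. A picture is of the moment at which its call begins: read the wrist's pose just before it. get_calibration takes no time and is no camera call.
- bot.hand_in(): hands the job in; it is judged then, once.
The state is a dict: "clock": time; "q": joint angles; "joint_velocities": joint speeds; "joint_torque": joint torques, N m; "tcp_pos": TCP position; "tcp_rot": TCP orientation; "wrist_force": force on the tool from outside, world axes, zero at the start; "ft_torque": the same for the moment, N m; "finger_gap": finger opening in m; "grip_force": force on a finger pad.
Only numpy, scipy, OpenCV 4.12 (cv2) and the standard library are available. Lean on these libraries where they do the work, as an engineer would, in place of code of your own. Each camera call takes 0.05 s, during which the arm holds its last target. There are 200 camera calls.

TASK

Set the bean-grading camera to its focus distance: with the fingertips press down the yellow brake pad in the middle of the camera carriage to free it, and keep it pressed while you push the carriage along its rail until its front end comes gently up against the red stop. Then let the pad spring back up so that the brake holds the carriage there. Never drag the carriage against its brake, keep off the camera, and leave everything else on the table where it stands.

Things in the scene. Friction and masses are not known exactly. Their poses are not given: they have to be found in the camera images.
- pad_top (a point): centre of the top face of the yellow brake pad in the middle of the carriage, 80 mm above the table when up. The pad is 60 mm along the rail, 50 mm across; a rib at each end (25 to 30 mm from the centre along the rail) stands 4 mm above the face, leaving a trough 50 mm long. Axes: y along the rail towards the stop (the way to push), z up. Press here with the fingertips; closed fingers suit.
- brake (a joint): how far the brake pad is pressed down, m: 0 up (brake on), 0.008 at the bottom of its travel. Spring-loaded: gives from about 11 N, about 14 N at the bottom, and springs back up by itself. Up, the brake holds the carriage against about 11 N; pressed by 1 mm or more the carriage is free, and 2 mm or more counts as pressed.
- carriage (a joint): position of the camera carriage along the rail, m, growing towards the stop; it starts between 0 and 0.04. Freed, it runs with about 1 N of friction and about 0.8 kg of mass (with the camera).
- nose (a point): the middle of the carriage's flat front end, 95 mm ahead of the pad's centre along the rail, 60 mm above the table; it is what meets the stop. Axes as at pad_top.
- stop_face (a point): the middle of the face of the red stop that the carriage's front end must meet, 60 mm above the table; its y axis points along the rail, away from the carriage. The stop starts 40 to 140 mm ahead of the nose.
- stop: the red clamp block of the stop, 56 mm across the rail, 22 mm along it, top 67 mm above the table, with a black thumbscrew on its near side; clamped fast to the rail. Origin in the plane of its face, at table height under the rail's middle line. A shove of more than about 50 N would upset its setting.
- rail: the aluminium T-slot rail, 470 mm long, 40 mm wide, top 52 mm above the table, fixed; at its far end stands the upright card with nine beans that the camera looks at. Origin at table height under its middle line, y along the rail towards the card. The carriage on it is 190 mm long, 64 mm wide, its end blocks 74 mm high; a black dimmer box (103 mm high) begins 45 mm behind the pad's centre.
- camera: the dark grey and black camera with lens and ring light on the carriage's front block, looking along the rail; not to be touched. It begins 44 mm ahead of the pad's centre and stands up to 128 mm above the table (the ring light, 116 mm ahead, up to 139 mm). Its origin lies at table height under the middle of the carriage.
- bowl_a: a white ceramic cupping bowl, empty, 92 mm across the rim, 74 mm tall; origin at the centre of its underside
- bowl_b: a second white cupping bowl of the same size; origin at the centre of its underside
- jar: a clear jar of roasted beans with a wooden lid, 76 mm across, 130 mm tall; origin at the centre of its underside
- tin: a stainless shaker tin, 88 mm across the rim, 140 mm tall; origin at the centre of its underside
- glasses: two stacked tumblers, 80 mm across, 118 mm tall; origin at the centre of its underside
- lens_cap: a black lens cap lying in front of the rail, 48 mm across, 9 mm thick; origin at the centre of its underside
- spoon: a steel cupping spoon lying in front of the rail, 175 mm long, at most 10 mm tall; origin near the middle of its length, on the table

How it is judged:
By the outcome, as a careful person would: the job done as asked, in the order asked, and still so for the second after the job is handed in, with the robot touching nothing.
It also fails if it takes over 38 s, if anything falls off the work surface, if the arm or the gripper's body presses on something with over 40 N, if the wrist force passes 120 N, or if a joint passes its speed limit or range.

## Working session

There is one attempt and no reset: what is moved stays moved. The work goes in short steps, Python scripts to look and compute and a tool call to move; the robot and the scene stay as the last step left them, time stands still between calls to the robot, and variables do not carry over. Pictures are saved under pics/ and viewed, at most 10 in all, crops included, and the job is handed in when it is done.

Besides the shell and the picture viewer there is one more tool, called after "Request:" as name([rows], argument=value, ...), one row to a line, values as JSON. play_rows: Moves the arm, as the interface text tells. Its arguments: {"type":"object","properties":{"dp":{"type":"array","items":{"type":"array","items":{"type":"number"}}},"yaw":{"type":"array","items":{"type":"number"}},"claw":{"type":"array","items":{"type":"number"}},"squeeze":{"type":"number"}},"required":["dp","yaw","claw"]}

```bash
mkdir -p pics; cat > h.py <<'E'
import numpy as np, cv2
from plant import bot, vision
def grab(n):
    s=bot.read_state(); im,d=vision.camera(n); c=vision.get_calibration(n); K=np.array(c["camera_matrix"])
    if n=="wrist":
        T=np.eye(4);T[:3,:3]=s["tcp_rot"];T[:3,3]=s["tcp_pos"];C=T@np.array(c["mount"])
    else: C=np.linalg.inv(np.array(c["world_to_cam"]))
    return im,d,K,C
def plane(u,v,z,K,C):
    r=C[:3,:3]@np.linalg.inv(K)@np.array([u,v,1.]); o=C[:3,3]
    return o+r*(z-o[2])/r[2]
def cloud(d,K,C):
    v,u=np.indices(d.shape); p=np.stack([(u-K[0,2])/K[0,0]*d,(v-K[1,2])/K[1,1]*d,d],-1)
    return p@C[:3,:3].T+C[:3,3]
E
python3 - <<'E'
from h import *
s=bot.read_state(); print(s["tcp_pos"],np.round(s["tcp_rot"],3),s["wrist_force"],s["clock"])
ims=[]
for n in("top","side"):
    im,d,K,C=grab(n); ims.append(im); np.savez(n,im=im,d=d,K=K,C=C)
    P=cloud(d,K,C); hsv=cv2.cvtColor(im,cv2.COLOR_RGB2HSV)
    print(n,C[:3,3].round(3))
    for nm,lo,hi in(("yel",(20,120,90),(35,255,255)),("red",(0,150,80),(8,255,255))):
        m=cv2.inRange(hsv,lo,hi); k,l,st,ce=cv2.connectedComponentsWithStats(m)
        for i in range(1,k):
            if st[i,4]>40:
                q=P[(l==i)&(d>0)]; print(nm,st[i],ce[i].round(1),np.median(q,0).round(4) if len(q) else None, q.min(0).round(3),q.max(0).round(3))
    cv2.imwrite(f"pics/{n}.png",im[...,::-1])
E
```

```text
[0.21548913 0.5594058  0.24260457] [[-0.933  0.36  -0.001]
 [ 0.36   0.933 -0.002]
 [ 0.    -0.002 -1.   ]] [ 0.76986895 -0.14221977  0.00472013] 0.0
top [ 0.36  -0.062  1.222]
yel [287 189  26  22 505] [299.2 199.9] [ 0.5765 -0.0358  0.0803] [ 0.553 -0.067  0.062] [ 0.603 -0.006  0.09 ]
red [221 195   7  22 146] [224.  205.6] [0.5706 0.1497 0.0669] [0.544 0.141 0.061] [0.598 0.158 0.074]
side [0.368 0.717 0.695]
yel [294 206  22  21 199] [306.8 212.6] [ 0.5647 -0.0539  0.0815] [ 0.552 -0.068  0.065] [0.604 0.011 0.129]
red [269 273  30  23 335] [283.8 281. ] [0.5696 0.1554 0.0667] [0.543 0.102 0.001] [0.622 0.161 0.071]
```

View pics/top.png

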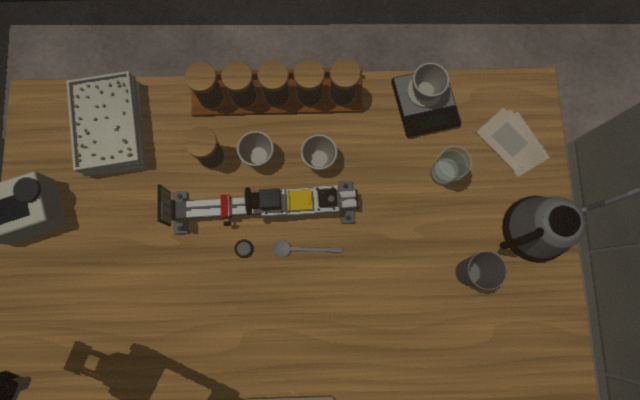

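View pics/side.png

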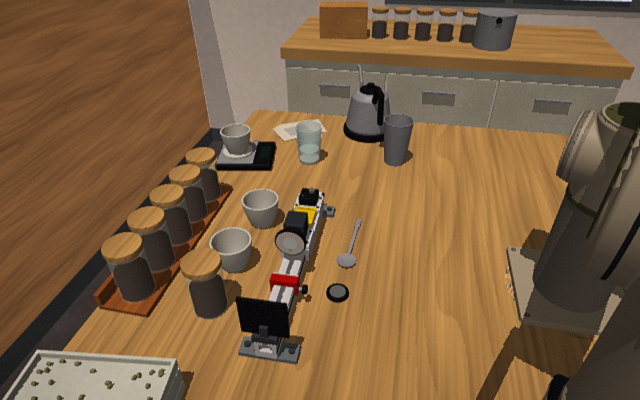

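The top view shows the yellow pad at about (299,200), the red stop at (224,206), and the rail running left towards the card at (165,205). The side view agrees: the path above the rail is clear, and the camera sits between the pad and the stop.

```bash
python3 - <<'E'
from h import *
z=np.load("top.npz"); im,d,K,C=[z[k] for k in("im","d","K","C")]
pad=plane(299.2,199.9,.081,K,C); red=plane(224,205.6,.067,K,C); print(pad,red)
P=cloud(d,K,C)
m=(P[...,2]>.045)&(P[...,2]<.09)&(abs(P[...,0]-.573)<.06)&(P[...,1]>-.14)&(P[...,1]<.22)
q=P[m][:,:2]; vx,vy,x0,y0=cv2.fitLine(q.astype(np.float32),cv2.DIST_HUBER,0,.01,.01).ravel(); print(vx,vy,x0,y0)
v=(red-pad)[:2]; print("angle pad-red",np.degrees(np.arctan2(v[0],v[1])), "line",np.degrees(np.arctan(vx/vy)), "len",np.hypot(*v))
s=bot.read_state(); R=np.array(s["tcp_rot"]); print("tool shift mm to pad",R.T@(np.r_[pad[:2],.20]-s["tcp_pos"])*1e3)
E
```

```text
[ 0.57674884 -0.03611514  0.081     ] [0.57031635 0.14951798 0.067     ]
0.005826158 0.999983 0.5656333 0.040330604
angle pad-red -1.984599591488048 line 0.33381614 len 0.18574453096465723
tool shift mm to pad [-551.23830883 -425.78638299   43.30434797]
```

Request:
play_rows([
  [-39, -30, 0],
  [-39, -30, 0],
  [-39, -30, 0],
  [-39, -30, 0],
  [-39, -30, 0],
], yaw=[0, 0, 0, 0, 0], claw=[0, 0, 0, 0, 0])

```text
clock: 0.6
tcp_pos: [0.3441, 0.348, 0.2432]
tcp_rot: [[-0.933, 0.359, -0.0], [0.359, 0.933, -0.0], [0.0, -0.0, -1.0]]
wrist_force: [0.6, -0.1, -0.1]
finger_gap: 0.0578
grip_force: 0.0
```

Request:
play_rows([
  [-39, -30, 0],
  [-39, -30, 0],
  [-39, -30, 0],
  [-39, -30, 0],
  [-39, -30, 0],
], yaw=[0, 0, 0, 0, 0], claw=[0, 0, 0, 0, 0])

```text
clock: 1.1
tcp_pos: [0.4722, 0.1378, 0.2435]
tcp_rot: [[-0.933, 0.36, -0.0], [0.36, 0.933, 0.0], [0.0, 0.0, -1.0]]
wrist_force: [1.1, 0.6, 0.6]
finger_gap: 0.0176
grip_force: 0.0
```

Request:
play_rows([
  [-39, -30, 0],
  [-39, -30, 0],
  [-39, -30, 0],
  [-39, -30, 0],
  [0, 0, 0],
], yaw=[0, 0, 0, 0, 0.15], claw=[0, 0, 0, 0, 0])

```text
clock: 1.6
tcp_pos: [0.5755, -0.0336, 0.2422]
tcp_rot: [[-0.867, 0.497, -0.001], [0.497, 0.867, -0.002], [0.0, -0.002, -1.0]]
wrist_force: [-0.9, 1.2, -1.0]
finger_gap: 0.0002
grip_force: 0.0
```

Request:
play_rows([
  [0, 0, 0],
  [0, 0, 0],
  [0, 0, 0],
  [0, 0, 0],
  [0, 0, 0],
], yaw=[0.149, 0.149, 0.149, 0.149, 0.149], claw=[0, 0, 0, 0, 0])

```text
clock: 2.1
tcp_pos: [0.5739, -0.0283, 0.243]
tcp_rot: [[-0.297, 0.955, -0.001], [0.955, 0.297, 0.0], [0.0, -0.001, -1.0]]
wrist_force: [0.3, 0.0, 0.0]
finger_gap: 0.0008
grip_force: 0.0
```

Request:
play_rows([
  [0, 0, 0],
  [0, 0, 0],
  [0, 0, 0],
  [0, 0, 0],
  [0, 0, 0],
], yaw=[0.149, 0.149, 0, 0, 0], claw=[0, 0, 0, 0, 0])

```text
clock: 2.6
tcp_pos: [0.5741, -0.0283, 0.2434]
tcp_rot: [[-0.014, 1.0, -0.0], [1.0, 0.014, 0.0], [0.0, -0.0, -1.0]]
wrist_force: [-0.4, 0.4, -0.0]
finger_gap: 0.0008
grip_force: 0.0
```

```bash
python3 - <<'E'
from h import *
im,d,K,C=grab("wrist"); np.savez("w1",im=im,d=d,K=K,C=C); cv2.imwrite("pics/w1.png",im[...,::-1])
s=bot.read_state(); print(s["tcp_pos"],np.round(s["tcp_rot"],3),s["wrist_force"],s["clock"],s["finger_gap"],np.round(s["q"],1)); print(C.round(3))
E
```

```text
[ 0.57410073 -0.02831047  0.24349243] [[-0.013  1.    -0.   ]
 [ 1.     0.013  0.   ]
 [ 0.    -0.    -1.   ]] [-0.22926428 -0.17284476  0.95863466] 2.65 0.0006563665084285955 [-7.9  3.6 89.4  0.  87.  -8.7]
[[ 1.     0.013  0.003  0.573]
 [ 0.013 -0.964 -0.265  0.044]
 [-0.     0.265 -0.964  0.383]
 [ 0.     0.     0.     1.   ]]
```

View pics/w1.png

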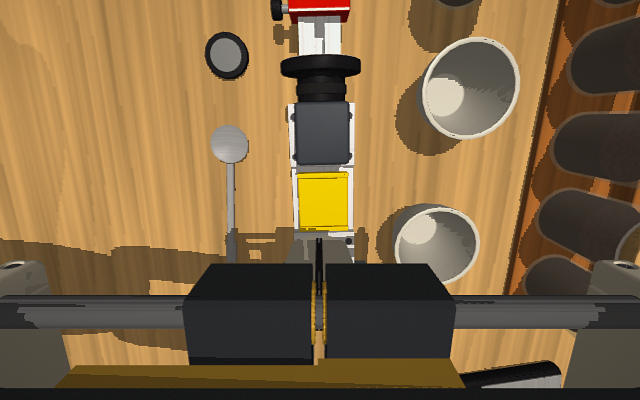

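The wrist view shows the yellow pad at (299–350, 173–230), the camera ahead of it, and the red stop at the top edge (290–350, 0–22).

```bash
python3 - <<'E'
from h import *
z=np.load("w1.npz"); im,d,K,C=[z[k] for k in("im","d","K","C")]
P=cloud(d,K,C); hsv=cv2.cvtColor(im,cv2.COLOR_RGB2HSV)
m=cv2.inRange(hsv,(20,120,90),(35,255,255)); k,l,st,ce=cv2.connectedComponentsWithStats(m)
i=1+st[1:,4].argmax(); c=max(cv2.findContours((l==i).astype(np.uint8),0,1)[0],key=cv2.contourArea)
b=cv2.boxPoints(cv2.minAreaRect(c)); q=np.array([plane(u,v,.082,K,C) for u,v in b]); print(q.round(4),q.mean(0)); print(np.linalg.norm(np.diff(q,axis=0),axis=1))
q=P[(l==i)&(d>0)]; print("depth",np.percentile(q,[1,50,99],axis=0).round(4))
m=cv2.inRange(hsv,(0,150,80),(8,255,255))>0; m[60:]=0
q=P[m&(d>0)]; top=q[q[:,2]>.064]; f=q[q[:,2]<.062]; print("red top",np.percentile(top,[1,5,50,99],axis=0).round(4),"face",np.percentile(f,[5,50,95],axis=0).round(4) if len(f) else 0)
# rail angle from the pad's side edges & camera body box
for lo,hi in((178,225),):
    e=[(plane(np.where(l[v]==i)[0].min(),v,.08,K,C),plane(np.where(l[v]==i)[0].max(),v,.08,K,C)) for v in range(lo,hi)]
    for j in(0,1):
        a=np.array([x[j] for x in e]); print("edge dx/dy deg",np.degrees(np.arctan(np.polyfit(a[:,1],a[:,0],1)[0])),a[:,0].mean())
# rail strip in front of camera
for v in range(24,50,5):
    r=P[v]; g=(abs(r[:,2]-.052)<.004)&(abs(r[:,0]-.572)<.05)&(d[v]>0); print(v,r[g].mean(0).round(4) if g.any() else None,np.ptp(r[g][:,0]).round(3) if g.any() else 0)
E
```

```text
[[ 0.2879 -0.2285  0.082 ]
 [ 0.7444 -0.2224  0.082 ]
 [ 0.7498 -0.2622  0.082 ]
 [ 0.28   -0.2685  0.082 ]] [ 0.51551941 -0.24539956  0.082     ]
[0.45651645 0.04018117 0.4698648 ]
depth [[ 0.5235 -0.0087  0.3253]
 [ 0.5764 -0.0073  0.3291]
 [ 0.6025 -0.0061  0.3328]]
red top [[0.5446 0.135  0.0642]
 [0.5465 0.136  0.0645]
 [0.5697 0.1416 0.0657]
 [0.5991 0.1452 0.0677]] face [[0.5454 0.1348 0.0364]
 [0.5511 0.1366 0.0429]
 [0.5997 0.1374 0.0568]]Traceback (most recent call last):
  File "<stdin>", line 12, in <module>
    return umr_minimum(a, axis, None, out, keepdims, initial, where)
ValueError: zero-size array to reduction operation minimum which has no identity
```

```bash
python3 - <<'E'
from h import *
z=np.load("w1.npz"); im,d,K,C=[z[k] for k in("im","d","K","C")]
P=cloud(d,K,C); hsv=cv2.cvtColor(im,cv2.COLOR_RGB2HSV)
m=cv2.inRange(hsv,(20,120,90),(35,255,255)); m[240:]=0;m[:,:280]=0;m[:,370:]=0; k,l,st,ce=cv2.connectedComponentsWithStats(m)
i=1+st[1:,4].argmax(); print(st[i])
q=P[(l==i)&(d>0)]; print("depth",np.percentile(q,[1,50,99],axis=0).round(4))
e=[(plane(np.where(l[v]==i)[0].min(),v,.08,K,C),plane(np.where(l[v]==i)[0].max(),v,.08,K,C)) for v in range(180,224)]
for j in(0,1):
    a=np.array([x[j] for x in e]); print("edge deg",np.degrees(np.arctan(np.polyfit(a[:,1],a[:,0],1)[0])),a[:,0].mean())
for v in range(24,50,6):
    r=P[v]; g=(abs(r[:,2]-.052)<.004)&(abs(r[:,0]-.572)<.05)&(d[v]>0); print(v,r[g].mean(0).round(4) if g.any() else None,np.ptp(r[g][:,0]).round(3) if g.any() else 0)
E
```

```text
[ 297  171   52   61 2950]
depth [[ 0.5545 -0.0666  0.0763]
 [ 0.5785 -0.0368  0.079 ]
 [ 0.603  -0.0074  0.0838]]
edge deg -1.5963140256930186 0.5543579544143941
edge deg -2.123232377180673 0.6027875135995093
24 [0.5719 0.1294 0.0507] 0.039
30 [0.572  0.1243 0.0507] 0.039
36 [0.5727 0.1191 0.0508] 0.038
42 [0.5726 0.1139 0.0508] 0.038
48 [0.5733 0.1087 0.0505] 0.04
```

Request:
play_rows([
  [-6, 4.4, 0],
  [0, 0, 40],
  [0, 0, 40],
  [0, 0, 30],
  [0, 0, 20],
], yaw=[-0.021, 0, 0, 0, 0], claw=[0, 0, 0, 0, 0], squeeze=20)

```text
clock: 3.15
tcp_pos: [0.577, -0.0341, 0.1105]
tcp_rot: [[-0.033, 0.999, -0.004], [0.999, 0.033, 0.001], [0.001, -0.004, -1.0]]
wrist_force: [1.1, -0.2, -0.8]
finger_gap: 0.0002
grip_force: 0.0
```

Request:
play_rows([
  [0, 0, 2],
  [0, 0, 0],
  [0, 0, 0],
], yaw=[0, 0, 0], claw=[0, 0, 0])

```text
clock: 3.45
tcp_pos: [0.5798, -0.0345, 0.1135]
tcp_rot: [[-0.032, 0.999, 0.003], [1.0, 0.032, -0.0], [-0.0, 0.003, -1.0]]
wrist_force: [0.1, 0.6, 0.1]
finger_gap: 0.001
grip_force: 0.0
```

```bash
python3 - <<'E'
from h import *
im,d,K,C=grab("wrist"); cv2.imwrite("pics/w2.png",im[...,::-1])
s=bot.read_state(); print(s["tcp_pos"],np.round(s["tcp_rot"],3),s["wrist_force"],s["clock"])
E
```

```text
[ 0.57997844 -0.03449376  0.11373013] [[-0.031  1.     0.003]
 [ 1.     0.031 -0.   ]
 [-0.001  0.003 -1.   ]] [ 0.6776224   0.54035113 -0.27812066] 3.5
```

View pics/w2.png

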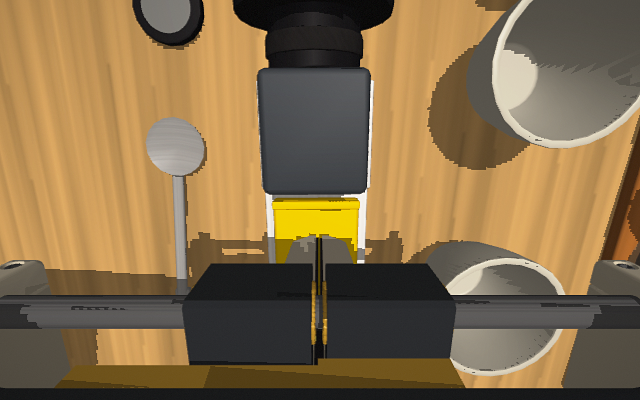

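The closed fingers stand over the middle of the pad (pad columns 273–358, fingers at 319), and the front rib at row 203 is clear. Next I press down in small steps.

Request:
play_rows([
  [0, 0, 3],
  [0, 0, 3],
  [0, 0, 1],
  [0, 0, 0],
  [0, 0, 0],
], yaw=[0, 0, 0, 0, 0], claw=[0, 0, 0, 0, 0])

```text
clock: 4.0
tcp_pos: [0.579, -0.0343, 0.1053]
tcp_rot: [[-0.031, 1.0, 0.001], [1.0, 0.031, -0.0], [-0.0, 0.001, -1.0]]
wrist_force: [-2.0, 0.2, 5.4]
finger_gap: 0.0005
grip_force: 2.8
```

Request:
play_rows([
  [0, 0, 1],
  [0, 0, 1],
  [0, 0, 1],
  [0, 0, 0],
  [0, 0, 0],
], yaw=[0, 0, 0, 0, 0], claw=[0, 0, 0, 0, 0])

```text
clock: 4.5
tcp_pos: [0.579, -0.0343, 0.103]
tcp_rot: [[-0.031, 1.0, 0.001], [1.0, 0.031, -0.0], [-0.0, 0.001, -1.0]]
wrist_force: [-3.6, 0.8, 10.2]
finger_gap: 0.0004
grip_force: 5.4
```

Request:
play_rows([
  [0, 0, 1],
  [0, 0, 1],
  [0, 0, 1],
  [0, 0, 0],
  [0, 0, 0],
], yaw=[0, 0, 0, 0, 0], claw=[0, 0, 0, 0, 0])

```text
clock: 5.0
tcp_pos: [0.5791, -0.0344, 0.1001]
tcp_rot: [[-0.031, 1.0, 0.001], [1.0, 0.031, -0.0], [-0.0, 0.001, -1.0]]
wrist_force: [-6.0, 0.3, 12.1]
finger_gap: 0.0002
grip_force: 5.9
```

Request:
play_rows([
  [0, 0, 1],
  [0, 0, 1],
  [0, 0, 0],
  [0, 0, 0],
  [0, 0, 0],
], yaw=[0, 0, 0, 0, 0], claw=[0, 0, 0, 0, 0])

```text
clock: 5.5
tcp_pos: [0.5791, -0.0344, 0.0982]
tcp_rot: [[-0.031, 1.0, 0.001], [1.0, 0.031, -0.0], [-0.0, 0.001, -1.0]]
wrist_force: [-5.3, 0.7, 12.2]
finger_gap: 0.0009
grip_force: 6.3
```

Request:
play_rows([
  [0, 0, 1],
  [1, 0, 0],
  [2, 0, 0],
  [3, 0, 0],
  [4, 0, 0],
], yaw=[0, 0, 0, 0, 0], claw=[0, 0, 0, 0, 0])

```text
clock: 6.0
tcp_pos: [0.5787, -0.0248, 0.0973]
tcp_rot: [[-0.031, 1.0, 0.001], [1.0, 0.031, -0.001], [-0.001, 0.001, -1.0]]
wrist_force: [-5.2, -1.0, 12.6]
finger_gap: 0.0005
grip_force: 6.5
```

Request:
play_rows([
  [4, 0, 0],
  [4, 0, 0],
  [4, 0, 0],
  [4, 0, 0],
  [4, 0, 0],
], yaw=[0, 0, 0, 0, 0], claw=[0, 0, 0, 0, 0])

```text
clock: 6.5
tcp_pos: [0.578, -0.0046, 0.0972]
tcp_rot: [[-0.031, 1.0, 0.001], [1.0, 0.031, -0.001], [-0.001, 0.001, -1.0]]
wrist_force: [-6.7, -1.3, 13.3]
finger_gap: 0.0001
grip_force: 6.6
```

```bash
python3 - <<'E'
from h import *
im,d,K,C=grab("wrist"); cv2.imwrite("pics/w3.png",im[...,::-1])
im,d,K,C=grab("top"); P=cloud(d,K,C)
hsv=cv2.cvtColor(im,cv2.COLOR_RGB2HSV)
m=cv2.inRange(hsv,(0,150,80),(8,255,255)); print("red",cv2.boundingRect(m[180:230]))
E
```

```text
red (220, 15, 2, 4)
```

View pics/w3.png

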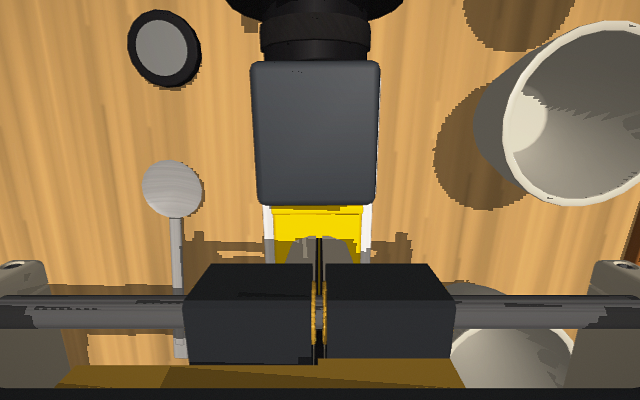

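The pad has stayed under the fingers, with its rib at row 210, so the carriage is moving along with no slip. I continue, and slow down before contact.

Request:
play_rows([
  [4, -0.4, 0],
  [4, -0.4, 0],
  [4, 0, 0],
  [4, 0, 0],
  [4, 0, 0],
], yaw=[0, 0, 0, 0, 0], claw=[0, 0, 0, 0, 0])

```text
clock: 7.1
tcp_pos: [0.5772, 0.0154, 0.0975]
tcp_rot: [[-0.031, 1.0, 0.002], [1.0, 0.031, -0.001], [-0.001, 0.002, -1.0]]
wrist_force: [-4.3, -1.0, 12.5]
finger_gap: 0.0008
grip_force: 6.5
```

Request:
play_rows([
  [4, 0, 0],
  [4, 0, 0],
  [4, 0, 0],
  [3, 0, 0],
  [2, 0, 0],
], yaw=[0, 0, 0, 0, 0], claw=[0, 0, 0, 0, 0])

```text
clock: 7.6
tcp_pos: [0.5766, 0.0326, 0.0975]
tcp_rot: [[-0.031, 1.0, 0.002], [1.0, 0.031, -0.0], [-0.001, 0.002, -1.0]]
wrist_force: [-4.6, -1.6, 12.6]
finger_gap: 0.0006
grip_force: 6.5
```

Request:
play_rows([
  [1, 0, 0],
  [1, 0, 0],
  [1, 0, 0],
  [1, 0, 0],
  [1, 0, 0],
], yaw=[0, 0, 0, 0, 0], claw=[0, 0, 0, 0, 0])

```text
clock: 8.1
tcp_pos: [0.5764, 0.0374, 0.0974]
tcp_rot: [[-0.031, 1.0, 0.002], [1.0, 0.031, -0.001], [-0.001, 0.002, -1.0]]
wrist_force: [-4.3, -1.7, 13.5]
finger_gap: 0.0008
grip_force: 6.5
```

Request:
play_rows([
  [1, 0, 0],
  [1, 0, 0],
  [1, 0, 0],
  [0.5, 0, 0],
  [0.5, 0, 0],
], yaw=[0, 0, 0, 0, 0], claw=[0, 0, 0, 0, 0])

```text
clock: 8.6
tcp_pos: [0.5762, 0.0414, 0.0975]
tcp_rot: [[-0.031, 1.0, 0.002], [1.0, 0.031, -0.001], [-0.001, 0.002, -1.0]]
wrist_force: [-5.0, -1.1, 11.9]
finger_gap: 0.0006
grip_force: 6.5
```

Request:
play_rows([
  [0.5, 0, 0],
  [0.5, 0, 0],
  [0.5, 0, 0],
], yaw=[0, 0, 0], claw=[0, 0, 0])

```text
clock: 8.9
tcp_pos: [0.5762, 0.0429, 0.0974]
tcp_rot: [[-0.031, 1.0, 0.002], [1.0, 0.031, -0.0], [-0.001, 0.002, -1.0]]
wrist_force: [-3.9, -1.5, 13.2]
finger_gap: 0.0003
grip_force: 6.5
```

Request:
play_rows([
  [0.5, 0, 0],
  [0.5, 0, 0],
  [0.5, 0, 0],
], yaw=[0, 0, 0], claw=[0, 0, 0])

```text
clock: 9.2
tcp_pos: [0.5761, 0.0441, 0.0975]
tcp_rot: [[-0.031, 1.0, 0.002], [1.0, 0.031, -0.001], [-0.001, 0.002, -1.0]]
wrist_force: [-4.1, -4.0, 12.7]
finger_gap: 0.0005
grip_force: 6.5
```

Request:
play_rows([
  [0.5, 0, 0],
  [0.5, 0, 0],
  [0, 0, 0],
], yaw=[0, 0, 0], claw=[0, 0, 0])

```text
clock: 9.5
tcp_pos: [0.5761, 0.0443, 0.0975]
tcp_rot: [[-0.031, 1.0, 0.002], [1.0, 0.031, -0.002], [-0.002, 0.002, -1.0]]
wrist_force: [-4.5, -7.0, 13.2]
finger_gap: 0.0005
grip_force: 6.5
```

The push force rose to 7 N and the motion stopped at y = 0.0443, where I predicted 0.0437, so the nose is on the stop. I ease the push and lift straight up.

Request:
play_rows([
  [-0.5, 0, 0],
  [0, 0, 0],
  [0, 0, -1],
  [0, 0, -1],
  [0, 0, -1],
], yaw=[0, 0, 0, 0, 0], claw=[0, 0, 0, 0, 0])

```text
clock: 10.0
tcp_pos: [0.5761, 0.0442, 0.1004]
tcp_rot: [[-0.031, 1.0, 0.002], [1.0, 0.031, -0.001], [-0.002, 0.002, -1.0]]
wrist_force: [-3.2, -3.7, 11.4]
finger_gap: 0.0005
grip_force: 5.9
```

Request:
play_rows([
  [0, 0, -2],
  [0, 0, -2],
  [0, 0, -2],
  [0, 0, -3],
  [0, 0, -5],
], yaw=[0, 0, 0, 0, 0], claw=[0, 0, 0, 0, 0])

```text
clock: 10.5
tcp_pos: [0.5748, 0.0452, 0.1121]
tcp_rot: [[-0.031, 1.0, -0.001], [1.0, 0.031, 0.0], [0.0, -0.001, -1.0]]
wrist_force: [-0.1, 0.3, 0.4]
finger_gap: 0.0005
grip_force: 0.0
```

Request:
play_rows([
  [0, 0, -20],
  [0, 0, -35],
  [0, 0, -35],
  [0, 0, -30],
  [0, 0, 0],
], yaw=[0, 0, 0, 0, 0], claw=[0, 0, 0, 0, 0])

```text
clock: 11.0
tcp_pos: [0.5779, 0.0453, 0.2385]
tcp_rot: [[-0.031, 0.999, 0.009], [1.0, 0.031, 0.0], [-0.0, 0.009, -1.0]]
wrist_force: [0.9, 0.7, 0.5]
finger_gap: 0.0007
grip_force: 0.0
```

```bash
python3 - <<'E'
from h import *
im,d,K,C=grab("side"); cv2.imwrite("pics/s4.png",cv2.resize(im[160:360,200:400,::-1],None,fx=3,fy=3,interpolation=2))
im,d,K,C=grab("wrist"); cv2.imwrite("pics/w4.png",im[...,::-1])
P=cloud(d,K,C); hsv=cv2.cvtColor(im,cv2.COLOR_RGB2HSV)
m=cv2.inRange(hsv,(20,120,90),(35,255,255)); m[240:]=0;m[:,:280]=0;m[:,370:]=0
print("pad",np.percentile(P[(m>0)&(d>0)],[1,50,99],axis=0).round(4),bot.read_state()["clock"])
E
```

```text
pad [[0.5511 0.0115 0.0763]
 [0.5755 0.0417 0.079 ]
 [0.6    0.071  0.0838]] 11.1
```

View pics/s4.png

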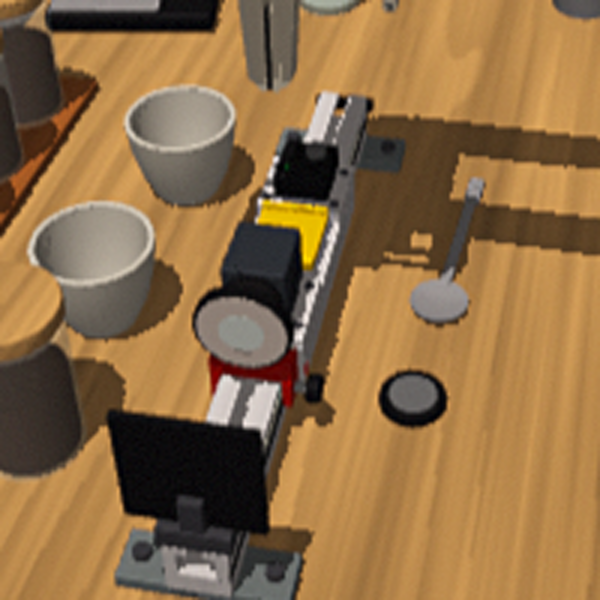

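View pics/w4.png

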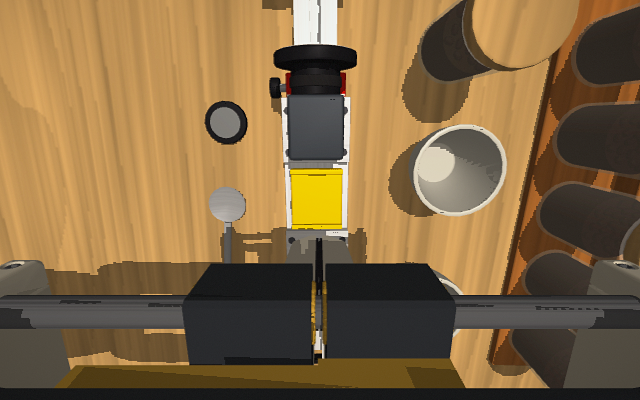

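The carriage front (wrist view, row ~96) is up against the red stop (rows 72–95). The pad is back up at its starting height and 78.5 mm further along, and nothing else on the table has moved.

```bash
python3 -c "
from plant import bot
print(bot.hand_in())"
```

```text
the job is handed in; nothing more can be done
None
```

I handed the job in at 11.1 s: the carriage front is against the red stop (about 7 N of push at contact), the pad is back up so the brake should be holding, and the arm is clear; the hand-in returned no verdict.

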